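Press a flanged bushing into a bearing housing and lock it with its keeper

TASK

Press the longer, slimmer of the two bronze flanged bushings upright into the round bore of the aluminium housing until its shoulder is fully home on the step inside. Then press the dark steel keeper block, stem down, into the rectangular recess beside it until its cap lies flat on the housing and overlaps the bushing's flange. Leave both parts released and leave the spare bushing and the other things where they stand.

Things in the scene. Friction and masses are not known exactly. Their poses are not given: they have to be found in the camera images.
- housing: Aluminium bearing housing, fixed to the table: block 84 (x) x 150 (y) x 56 mm high on a base plate 96 x 166 x 6.5 mm. Origin: centre of its underside, on the table; z up. A round stepped bore lies toward its -y end, a rectangular recess toward its +y end.
- bore_seat (a point): On the bore's axis at the counterbore floor, 46.5 mm above the table, where the shoulder must rest; axes of the housing. Counterbore 65 mm wide, 9.5 mm deep; bore below it 42 mm wide, mouth chamfered 2 mm. A tight ring in the bore holds the bushing 10 to 14 mm proud until it is pushed down with 10 to 15 N; then it stays down. The bushing's weight alone does not move it.
- recess_mouth (a point): Centre of the rectangular recess, 54 (x) x 44 (y) mm, at the housing's top face, 56 mm above the table, 59.5 mm from the bore's axis along the housing's y; axes of the housing. A tight pad inside holds the keeper 4 to 8 mm proud until it is pushed down with about 8 to 12 N; then it stays down.
- bushing: The bronze bushing to fit, upright on the table, 64 mm tall, 0.13 to 0.25 kg. From below: barrel 40 mm in diameter, 32 mm long, its foot tapered (32 mm wide at the bottom, 40 mm from 6 mm up); flange 60 mm wide, 8 mm thick; gripping collar 34 mm wide, 40 to 64 mm above the foot, a 14 mm dimple in its top. Origin: centre of the foot's underside; z up its axis.
- shoulder (a point): Centre of the underside of the bushing's flange (its shoulder), on its axis, 32 mm above its foot.
- keeper: Dark steel keeper block standing on its stem, 62 mm tall, 0.13 to 0.25 kg. From below: stem 50 (x) x 40 (y) x 32 mm, its foot tapered all round (40 x 30 mm at the bottom, full size from 8 mm up); cap 56 (x) x 76 (y) x 6 mm; grip rib 14 (x) x 50 (y) mm, 38 to 62 mm above the foot. Origin: centre of the stem's underside; z up. Fits with its x along the housing's x, either way round.
- cap_underside (a point): Centre of the level of the underside of the keeper's cap, 32 mm above its foot; comes to rest level with the housing's top face.
- spare_bushing: Bystander: the spare bronze bushing, shorter and wider, too wide for the bore: barrel 52 mm in diameter and 20 mm long, flange 70 mm by 8 mm, collar 34 mm by 24 mm, 52 mm tall, upright. Origin: centre of its foot. It must stay where it stands.
- eyepieces (a point): An obstacle: the middle of the lower front edge of the two black eyepieces of the large fixed microscope behind the housing. From this point they reach 70 mm to either side (y), 200 mm up and away from the robot (+x). Keep wrist and arm on the robot's side of them, and draw the hand back toward the robot when passing from left to right.
- lens_big: Bystander: white microscope objective, 31 mm in diameter and 58 mm tall. Origin: centre of its foot.
- holder: Bystander: black post holder with a side screw, 32 x 42 x 50 mm. Origin: centre of its foot.
- amber: Bystander: amber vial with black cap, 30 mm in diameter and 77 mm tall. Origin: centre of its foot.

How it is judged:
By the outcome, as a careful person would: the job done as asked, in the order asked, and still so for the second after the job is handed in, with the robot touching nothing.
It also fails if it takes over 67 s, if anything falls off the work surface, if the arm or the gripper's body presses on something with over 40 N, if the wrist force passes 120 N, or if a joint passes its speed limit or range.

ROBOT

A 6-joint arm with a two-finger parallel gripper is mounted at the origin on a cart in front of the work surface, level with it; the furniture and walls round the work are solid. World frame = base frame: x ahead of the robot, y to its left, z up, the work surface at z = 0. Lengths are in m, angles in rad, forces in N, time in s.
With the tool pointing down it reaches from about 0.325 to 0.85 m from the base axis. Payload 4.4 kg.
Tool frame: the origin (TCP) lies on the centre line of the jaws, within the pads' length; the fingertips stand 11 mm ahead of it and the grasp point (between the pads) lies 8 mm behind it; z points along the fingers, y is the line along which they close (so a half turn about z gives the same grasp; the last joint's range is limited). The gripper opens to 94 mm and grips with 3 to 60 N. Pads are 16 mm wide; open, the fingers measure 119 mm over their backs; the gripper's body (75 mm by 177 mm) begins 78 mm behind the grasp point.
Start: joints at [-1.31, 0.207, 1.542, -0, 1.393, -0.15], TCP at [0.23, -0.527, 0.216] pointing down, gripper open.
Joint ranges: [-2.73, 2.73], [-0.86, 2.22], [0.23, 2.46], [-1.11, 4.25], [0.08, 2.63], [-2.82, 2.82]. Speed limits (rad/s): [2.79, 2.79, 3.14, 3.14, 3.14, 3.14].

INTERFACE

Orientations are given as a unit quaternion [w, x, y, z].
In Python, from rig import bot gives the robot as it stands.
- The arm moves only by the tool apply_moves, never from a script. Its argument "series" is a list of rows, each an object of numbers: "x", "y", "z": the shift along the tool's x, y, z in m; "roll": the turn about the tool's z in degrees. In form: [{"x": .., "y": .., "z": .., "roll": ..}, ...]. A call has 1 to 12 rows; each row shifts and turns the commanded pose from where the row before left it, along the tool's axes as they then stand; what a row does not reach is not made up. A row lasts 1/8 s, in which the tool goes at most 62.5 mm and 10.7 degrees, less where a joint would pass 70% of its speed; a pose out of reach is approached as far as the arm can. A call is refused whole if a number of a shift passes 0.0625 or a number of a turn 10.7, either way. A call with a gripper value outside its range is refused whole. "jaw" is the opening, from -1 (shut) to 1 (fully open), so that 0 is half open, set as the call begins (left out, the last holds). The fingers move at their own pace and stop on an object; "force" is the grip in N (left out, the last holds). Time passes only in rows, so rows that do not move let the fingers close. It gives the time, the measured TCP pose, the force, the opening and the grip force at its end, in the units of the state.
- bot.get_state(): the state, without advancing time (a new reading comes with each control period).
- bot.capture(name): name is "side" or "top"; returns a dict with "color" (400x640x3 uint8, red, green, blue), "mtx" (3x3 intrinsics, pixels), "view" (4x4, takes a point from world to camera coordinates). Camera axes: x right, y up, looking along -z (the intrinsics and any distortion apply to the point x, -y, -z); pixel columns grow to the right and rows downward; lengths in m; the calibration is good to about 2 mm. A picture is of the moment at which its call begins. There is no depth.
- bot.close_job(): hands the job in; it is judged then, once.
The state is a dict: "time": time; "q": joint angles; "joint_vel": joint speeds; "joint_torque": joint torques, N m; "eef_pos": TCP position; "eef_rot": TCP orientation; "force": force on the tool from outside, world axes, zero at the start; "ft_torque": the same for the moment, N m; "grip_width": finger opening in m; "finger_force": force on a finger pad.
Only numpy, scipy, OpenCV 4.12 (cv2) and the standard library are available. Lean on these libraries where they do the work, as an engineer would, in place of code of your own. Each camera call takes 0.05 s, during which the arm holds its last target. There are 200 camera calls.

## Working session

There is one attempt and no reset: what is moved stays moved. The work goes in short steps, Python scripts to look and compute and a tool call to move; the robot and the scene stay as the last step left them, time stands still between calls to the robot, and variables do not carry over. Pictures are saved under pics/ and viewed, at most 10 in all, crops included, and the job is handed in when it is done.

Besides the shell and the picture viewer there is one more tool, called by a JSON object that holds its "op" and its "data". apply_moves: Moves the arm, as the interface text tells. Its arguments: {"type":"object","properties":{"series":{"type":"array"},"jaw":{"type":"number"},"force":{"type":"number"}},"required":["series"]}

```bash
mkdir -p pics; cat > h.py <<'E'
import numpy as np, cv2
from rig import bot
def ray(c,u,v):
    p=cv2.undistortPoints(np.array([[[u,v]]],float),c['mtx'],c.get('dist'))[0,0] if 'dist' in c else np.linalg.solve(c['mtx'],[u,v,1])[:2]
    R=c['view'][:3,:3];t=c['view'][:3,3]
    return -R.T@t, R.T@np.array([p[0],-p[1],-1])
def onz(c,u,v,z):
    o,d=ray(c,u,v); return o+d*(z-o[2])/d[2]
def proj(c,P):
    q=c['view'][:3,:3]@np.array(P)+c['view'][:3,3]; q=c['mtx']@np.array([q[0],-q[1],-q[2]]); return q[:2]/q[2]
E
python3 - <<'E'
from h import *
for n in('side','top'):
    c=bot.capture(n);cv2.imwrite(f'pics/{n}0.png',c['color'][...,::-1]);print(n,c.keys(),c['mtx'],c['view'].round(4))
    np.savez(n+'0.npz',**c)
print(bot.get_state())
E
```

```text
side dict_keys(['color', 'mtx', 'view']) [[441.96575944   0.         320.36963059]
 [  0.         441.96575944 204.52626816]
 [  0.           0.           1.        ]] [[ 0.9979  0.0646  0.0101 -0.5184]
 [-0.0438  0.5461  0.8366 -0.1401]
 [ 0.0485 -0.8352  0.5477 -1.6602]
 [ 0.      0.      0.      1.    ]]
top dict_keys(['color', 'mtx', 'view']) [[446.78607642   0.         315.12854543]
 [  0.         446.78607642 198.26091676]
 [  0.           0.           1.        ]] [[-0.0243 -0.9997  0.0082  0.0148]
 [ 0.9843 -0.0225  0.175  -0.5325]
 [-0.1748  0.0123  0.9845 -1.4816]
 [ 0.      0.      0.      1.    ]]
{'time': 0.1, 'q': array([-1.31050116e+00,  2.07362592e-01,  1.54279014e+00,  5.08440689e-06,
        1.39348014e+00, -1.50514182e-01]), 'joint_vel': array([ 9.74658051e-04, -2.55911846e-03, -1.76033241e-03,  8.45338504e-04,
       -9.03462788e-04, -1.23840554e-05]), 'joint_torque': array([-2.93334469e-04, -3.71866035e+01, -2.82292771e+01,  6.99534360e-02,
        3.11177492e-02, -6.38338338e-05]), 'eef_pos': array([ 0.2294299 , -0.52648677,  0.21540104]), 'eef_rot': array([-1.01870845e-03,  9.78978108e-01,  2.03962797e-01, -5.34679772e-05]), 'force': array([ 0.10826884, -0.45040735,  0.65224171]), 'ft_torque': array([ 0.03932135, -0.00900157,  0.06004175]), 'finger_force': 0.0, 'grip_width': 0.09375660203506021}
```

View pics/side0.png

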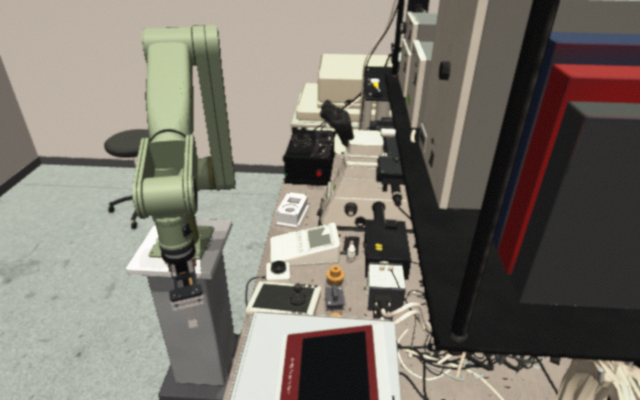

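View pics/top0.png

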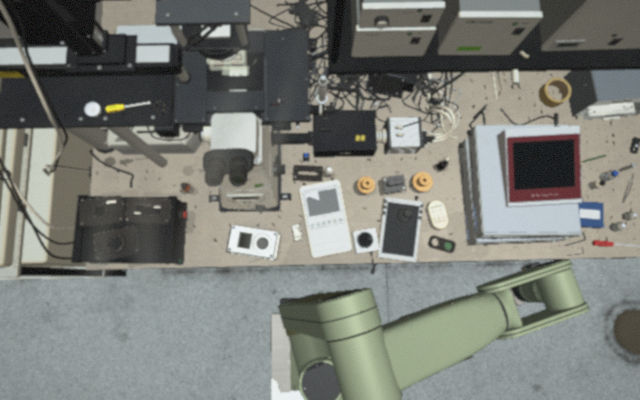

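```bash
python3 - <<'E'
from h import *
t=cv2.imread('pics/top0.png');s=cv2.imread('pics/side0.png')
a=cv2.resize(t[120:270,170:460],(783,405),interpolation=cv2.INTER_CUBIC)
cv2.imwrite('pics/tc.png',a)
b=cv2.resize(s[120:320,260:420],(480,600),interpolation=cv2.INTER_CUBIC)
cv2.imwrite('pics/sc.png',b)
c=dict(np.load('top0.npz'))
for p in[(367,185),(422,182),(393,183),(250,190)]: print(p,onz(c,*p,.06).round(3))
E
```

```text
(367, 185) [ 0.572 -0.176  0.06 ]
(422, 182) [ 0.579 -0.364  0.06 ]
(393, 183) [ 0.577 -0.265  0.06 ]
(250, 190) [0.564 0.223 0.06 ]
```

View pics/tc.png

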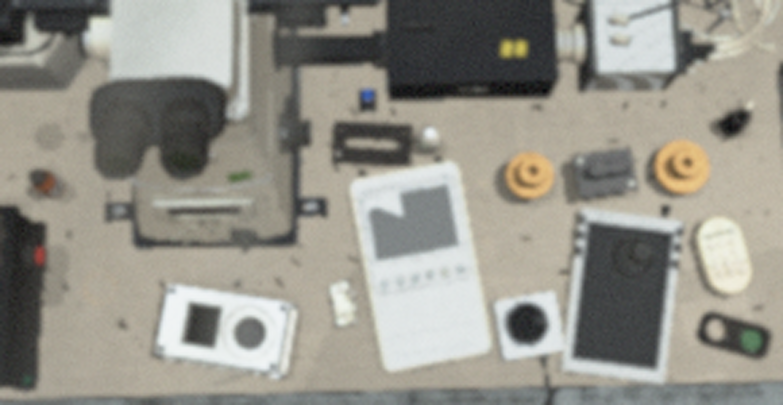

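View pics/sc.png

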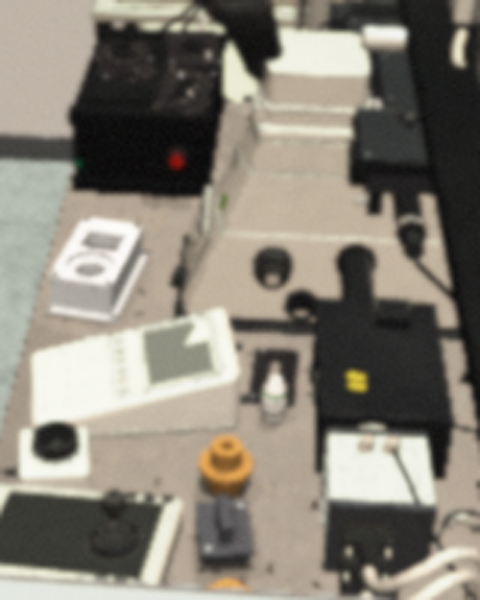

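Top view: the slim bushing is at about px (367,185), the keeper at (393,183) and the larger spare at (422,182). The housing is the white block at about (253,241), with the recess on its left and the bore on its right. The eyepieces are above it at about (230,165).

```bash
cat >> h.py <<'E'
def up(c,k=8): return cv2.resize(c['color'],None,fx=k,fy=k,interpolation=cv2.INTER_CUBIC)
def blobs(m,box,k=8,amin=20):
    x0,y0,x1,y1=[k*b for b in box]; cs,_=cv2.findContours(m[y0:y1,x0:x1].astype(np.uint8),cv2.RETR_CCOMP,cv2.CHAIN_APPROX_NONE)
    out=[]
    for q in cs:
        a=cv2.contourArea(q)/k/k
        if a<amin: continue
        M=cv2.moments(q); r=cv2.minAreaRect(q)
        f=lambda X,Y:((X+x0+.5)/k-.5,(Y+y0+.5)/k-.5)
        out.append(dict(a=a,c=f(M['m10']/M['m00'],M['m01']/M['m00']),box=[f(*p) for p in cv2.boxPoints(r)],rc=f(*r[0]),wh=(r[1][0]/k,r[1][1]/k)))
    return sorted(out,key=lambda b:-b['a'])
E
python3 - <<'E'
from h import *
np.set_printoptions(precision=4,suppress=True)
C={n:dict(np.load(n+'0.npz')) for n in('top','side')}
c=C['top'];I=up(c);hsv=cv2.cvtColor(I,cv2.COLOR_RGB2HSV);g=I.mean(2)
br=(hsv[...,1]>95)&(hsv[...,0]<25)&(hsv[...,2]>90)
for b in blobs(br,(350,165,440,205)): print('bronze',b['a'],np.array(b['wh']),onz(c,*b['c'],.036))
dk=(g<118)
for b in blobs(dk,(378,170,409,200)): print('keeper',b['a'],np.array(b['c']),onz(c,*b['c'],.035),[onz(c,*p,.035)[:2] for p in b['box']])
w=g>185
for b in blobs(w,(222,218,286,263),amin=15):
    print('white',b['a'],np.array(b['c']),np.array(b['wh']),onz(c,*b['rc'],.056),[onz(c,*p,.056)[:2] for p in b['box']])
for t in (90,120,150,180):
  for b in blobs(g<t,(234,226,272,252),amin=20)[:3]: print('dark',t,b['a'],np.array(b['wh']),onz(c,*b['c'],.056)[:2],[onz(c,*p,.056)[:2] for p in b['box']])
print('cam',ray(c,0,0)[0],ray(C['side'],0,0)[0])
# eyepieces: triangulate lower-front right lens
def tri(a,b):
    o1,d1=ray(c,*a);o2,d2=ray(C['side'],*b)
    s=np.linalg.lstsq(np.c_[d1,-d2],o2-o1,rcond=None)[0]; return o1+d1*s[0],o2+d2*s[1]
T=lambda u,v:(170+u/2.7,120+v/2.7); S=lambda u,v:(260+u/3,120+v/3)
print('eye',tri(T(185,165),S(300,305)),tri(T(118,165),S(273,268)))
v=C['side'];I=up(v)
hs=cv2.cvtColor(I,cv2.COLOR_RGB2HSV);br=(hs[...,1]>110)&(hs[...,0]<25)&(hs[...,2]>90)
for b in blobs(br,(320,255,350,330)): print('side bronze',b['a'],b['c'],np.array(b['wh']))
E
python3 - <<'E'
import sys;sys.path.insert(0,'.')
import cv2,numpy as np
t=cv2.imread('pics/top0.png');s=cv2.imread('pics/side0.png')
a=cv2.resize(t[215:265,222:287],(780,600),interpolation=cv2.INTER_CUBIC)
cv2.imwrite('pics/hc.png',a)
E
```

```text
bronze 287.546875 [19.1731 19.3081] [ 0.5852 -0.3697  0.036 ]
bronze 216.0703125 [16.3518 16.617 ] [ 0.5786 -0.1736  0.036 ]
keeper 351.3046875 [390.9891 184.9239] [ 0.5758 -0.2623  0.035 ] [array([ 0.5989, -0.2155]), array([ 0.6119, -0.3041]), array([ 0.5538, -0.3101]), array([ 0.541 , -0.2221])]
white 1296.3515625 [253.7754 241.3129] [49.5964 29.5114] [0.3879 0.2112 0.056 ] [array([0.3567, 0.301 ]), array([0.4534, 0.2841]), array([0.4194, 0.1206]), array([0.3233, 0.1393])]
white 208.1171875 [244.3522 239.9705] [13.5759 16.4094] [0.3952 0.2418 0.056 ] [array([0.3731, 0.2689]), array([0.4268, 0.2592]), array([0.4173, 0.2145]), array([0.3638, 0.2245])]
white 116.421875 [262.0557 242.8857] [12.0208 12.286 ] [0.3839 0.183  0.056 ] [array([0.3842, 0.2117]), array([0.4126, 0.1826]), array([0.3835, 0.1544]), array([0.3553, 0.1835])]
dark 90 116.25 [ 9.455  13.0922] [0.395  0.2427] [array([0.3768, 0.2621]), array([0.4196, 0.2543]), array([0.4131, 0.2232]), array([0.3703, 0.2311])]
dark 120 147.25 [10.934  14.1563] [0.395  0.2424] [array([0.3754, 0.2643]), array([0.4218, 0.2563]), array([0.4
[... 542 characters left out ...]
0.2422] [array([0.3735, 0.2681]), array([0.4259, 0.2589]), array([0.417 , 0.2156]), array([0.3647, 0.2251])]
dark 180 108.9765625 [11.7394 11.8512] [0.384  0.1831] [array([0.3757, 0.2096]), array([0.4107, 0.1918]), array([0.3923, 0.1568]), array([0.3575, 0.1747])]
dark 180 67.0390625 [ 4.625 28.5  ] [0.4368 0.1838] [array([0.4436, 0.2471]), array([0.4413, 0.1515]), array([0.4257, 0.1516]), array([0.428, 0.247])]
cam [0.2656 0.0211 1.5517] [ 0.5917 -1.2767  1.0318]
eye (array([ 0.6283,  0.2859, -0.0869]), array([ 0.6733,  0.2912, -0.076 ])) (array([ 0.6272,  0.3755, -0.0725]), array([ 0.6336,  0.3764, -0.0709]))
side bronze 239.1015625 (334.8443561781844, 274.35130765670095) [17.2357 17.2357]
```

View pics/hc.png

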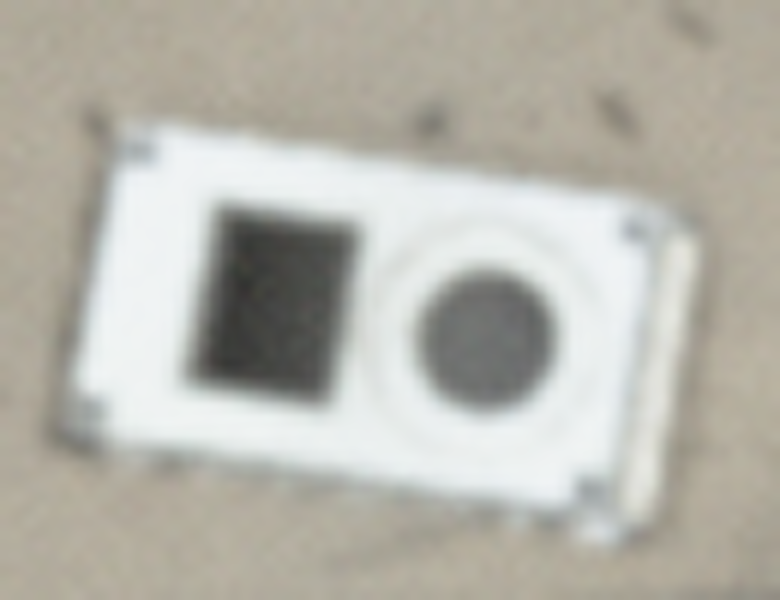

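```bash
python3 - <<'E'
from h import *
np.set_printoptions(precision=4,suppress=True)
C={n:dict(np.load(n+'0.npz')) for n in('top','side')}
c=C['top']
def tri(a,b):
    o1,d1=ray(c,*a);o2,d2=ray(C['side'],*b)
    s=np.linalg.lstsq(np.c_[d1,-d2],o2-o1,rcond=None)[0]; return o1+d1*s[0],o2+d2*s[1]
T=lambda u,v:(170+u/2.7,120+v/2.7)
for b in[(325,108),(335,120),(348,138)]: print('eye',*tri(T(185,175),b),*tri(T(185,90),b))
I=up(c);g=I.mean(2)
for t in(70,80,90,100,110):
  for b in blobs(g<t,(378,170,409,200))[:1]:
    p=[onz(c,*p,.038)[:2] for p in b['box']];print('keeper',t,b['a'],onz(c,*b['c'],.038)[:2],onz(c,*b['rc'],.038)[:2],p[1]-p[0],p[2]-p[1])
hs=cv2.cvtColor(I,cv2.COLOR_RGB2HSV)
for s in (80,120,140):
  for b in blobs((hs[...,1]>s)&(hs[...,0]<25)&(hs[...,2]>90),(350,165,385,205))[:1]: print(b['wh'],onz(c,*b['c'],.036))
s=C['side']; print('bush top proj side',proj(s,[.5786,-.1736,.064]),proj(s,[.5786,-.1736,0]),proj(s,[.5786,-.1736,.036]))
v=cv2.imread('pics/side0.png'); a=cv2.resize(v[85:160,305:405],(800,600),interpolation=cv2.INTER_CUBIC)
t=cv2.imread('pics/top0.png'); b=cv2.resize(t[165:205,350:440],(800,356),interpolation=cv2.INTER_CUBIC)
cv2.imwrite('pics/mix.png',np.vstack([cv2.resize(a,(320,240)),cv2.resize(b,(320,142))]).repeat(1,0)); cv2.imwrite('pics/mix.png',np.vstack([cv2.resize(a,(600,340)),cv2.resize(b,(600,260))]))
E
```

```text
eye [0.4972 0.197  0.4627] [0.5181 0.1999 0.4676] [0.5704 0.1931 0.4898] [0.5188 0.1843 0.4736]
eye [0.5086 0.2057 0.4092] [0.554  0.2111 0.4198] [0.586  0.2019 0.4354] [0.5544 0.197  0.4256]
eye [0.5261 0.2189 0.3271] [0.6036 0.2264 0.3447] [0.6099 0.2154 0.3522] [0.6035 0.2145 0.3502]
keeper 90 33.1640625 [ 0.577  -0.2642] [ 0.577  -0.2702] [ 0.0163 -0.0019] [-0.0051 -0.0586]
keeper 100 91.8984375 [ 0.5753 -0.2548] [ 0.5687 -0.2627] [-0.0018 -0.0786] [-0.0454  0.0027]
keeper 110 258.375 [ 0.5762 -0.2598] [ 0.5743 -0.2625] [ 0.0122 -0.0852] [-0.0535 -0.0054]
(17.324113845825195, 17.589279174804688) [ 0.5787 -0.1738  0.036 ]
bush top proj side [335.0997 267.4315] [334.5607 281.8608] [334.8607 273.8292]
```

View pics/mix.png

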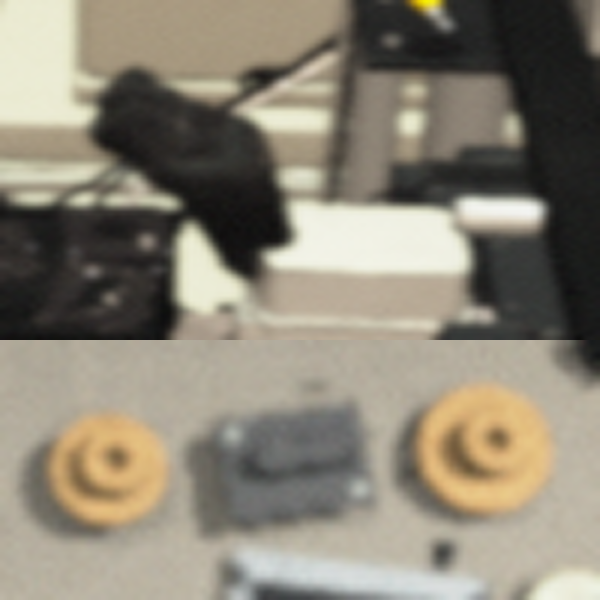

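Mix view: the eyepiece front end is at roughly x≈0.50 and z≈0.4, well above the housing. The slim bushing and keeper are confirmed, with the keeper's yaw about +9°. Bushing is at (0.579,-0.174), bore at (0.385,0.184), recess at (0.395,0.242), and housing yaw is -10°.

{"op": "apply_moves", "data": {"series": [{"roll": -9.4}, {"roll": -9.4}, {"roll": -9.4}, {"roll": -9.4}, {"roll": -9.4}, {"roll": -9.4}, {"x": 0.05, "y": 0.035}, {"x": 0.05, "y": 0.035}, {"x": 0.05, "y": 0.035}, {"x": 0.05, "y": 0.035}, {"x": 0.05, "y": 0.035}, {"x": 0.05, "y": 0.035}], "jaw": 0.5, "force": 40}}

```text
schema error: expected keys x, y, z, roll
```

```bash
cat >> h.py <<'E'
def rem(p,tyaw=None):
    # remaining shift in tool axes, and roll (deg) to bring tool y to world angle tyaw
    from scipy.spatial.transform import Rotation as Ro
    s=bot.get_state(); w,x,y,z=s['eef_rot']; R=Ro.from_quat([x,y,z,w]).as_matrix()
    a=np.degrees(np.arctan2(R[1,1],R[0,1])); print('t',round(s['time'],2),'pos',s['eef_pos'].round(4),'ytool deg',a.round(2),'tilt',R[:,2].round(4),'F',s['force'].round(2),'w',round(s['grip_width'],4))
    print('shift',(R.T@(np.array(p)-s['eef_pos'])).round(4), 'roll',None if tyaw is None else round(a-tyaw,2))
E
python3 -c "
from h import *
rem([.5787,-.1738,.054],-10)"
```

```text
t 0.1 pos [ 0.2294 -0.5265  0.2154] ytool deg -66.46 tilt [-5.e-04  2.e-03 -1.e+00] F [ 0.11 -0.45  0.65] w 0.0938
shift [ 0.461  -0.1835  0.1619] roll -56.46
```

{"op": "apply_moves", "data": {"series": [{"x": 0, "y": 0, "z": 0, "roll": -9.4}, {"x": 0, "y": 0, "z": 0, "roll": -9.4}, {"x": 0, "y": 0, "z": 0, "roll": -9.4}, {"x": 0, "y": 0, "z": 0, "roll": -9.4}, {"x": 0, "y": 0, "z": 0, "roll": -9.4}, {"x": 0, "y": 0, "z": 0, "roll": -9.4}, {"x": 0.05, "y": 0.035, "z": 0, "roll": 0}, {"x": 0.05, "y": 0.035, "z": 0, "roll": 0}, {"x": 0.05, "y": 0.035, "z": 0, "roll": 0}, {"x": 0.05, "y": 0.035, "z": 0, "roll": 0}, {"x": 0.05, "y": 0.035, "z": 0, "roll": 0}, {"x": 0.05, "y": 0.035, "z": 0, "roll": 0}], "jaw": 0.5, "force": 40}}

```text
time: 1.6
eef_pos: [0.4897, -0.2667, 0.2161]
eef_rot: [-0.0, 0.766, 0.642, -0.0]
force: [-0.1, -0.7, 0.1]
grip_width: 0.0702
finger_force: 0.0
```

```bash
python3 -c "
from h import *
rem([.5787,-.1738,.054],-10)"
```

```text
t 1.6 pos [ 0.4897 -0.2667  0.2161] ytool deg -10.07 tilt [-4.e-04  2.e-04 -1.e+00] F [-0.1  -0.72  0.15] w 0.0702
shift [0.107  0.0714 0.162 ] roll -0.07
```

{"op": "apply_moves", "data": {"series": [{"x": 0.036, "y": 0.024, "z": 0, "roll": 0}, {"x": 0.036, "y": 0.024, "z": 0, "roll": 0}, {"x": 0.034, "y": 0.023, "z": 0.03, "roll": 0}, {"x": 0, "y": 0, "z": 0.05, "roll": 0}, {"x": 0, "y": 0, "z": 0.03, "roll": 0}, {"x": 0, "y": 0, "z": 0, "roll": 0}, {"x": 0, "y": 0, "z": 0, "roll": 0}]}}

```text
time: 2.48
eef_pos: [0.578, -0.177, 0.1076]
eef_rot: [0.001, 0.766, 0.642, 0.0]
force: [0.2, -0.5, 0.0]
grip_width: 0.0706
finger_force: 0.0
```

```bash
python3 -c "
from h import *
rem([.5787,-.1738,.054],-10)
for n in('side','top'):
    c=bot.capture(n);np.savez(n+'1.npz',**c)
    cv2.imwrite(n+'1.png',c['color'][...,::-1])
    p=proj(c,[.5787,-.1738,.05]).astype(int);print(p)
    k=cv2.resize(c['color'][p[1]-25:p[1]+25,p[0]-33:p[0]+33,::-1],(396,300),interpolation=cv2.INTER_CUBIC);cv2.imwrite('k'+n+'.png',k)
cv2.imwrite('pics/m1.png',np.hstack([cv2.imread('kside.png'),cv2.imread('ktop.png')]))
"
```

```text
t 2.48 pos [ 0.578  -0.177   0.1076] ytool deg -10.08 tilt [ 1.6e-03 -7.0e-04 -1.0e+00] F [ 0.2  -0.48  0.03] w 0.0706
shift [0.0033 0.0001 0.0536] roll -0.08
[335 270]
[366 183]
```

View pics/m1.png

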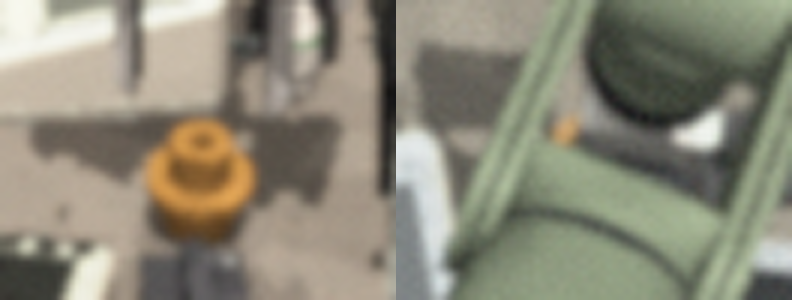

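Side crop: the fingers (columns 127 and 285) straddle the bushing (column 203), so the tool is centred on it.

{"op": "apply_moves", "data": {"series": [{"x": 0.003, "y": 0, "z": 0.02, "roll": 0}, {"x": 0, "y": 0, "z": 0.02, "roll": 0}, {"x": 0, "y": 0, "z": 0.012, "roll": 0}, {"x": 0, "y": 0, "z": 0, "roll": 0}]}}

```text
time: 3.08
eef_pos: [0.5762, -0.1729, 0.0522]
eef_rot: [-0.002, 0.766, 0.642, -0.001]
force: [-0.3, -0.0, 1.0]
grip_width: 0.0705
finger_force: 0.0
```

{"op": "apply_moves", "data": {"series": [{"x": 0, "y": 0, "z": 0, "roll": 0}, {"x": 0, "y": 0, "z": 0, "roll": 0}, {"x": 0, "y": 0, "z": 0, "roll": 0}, {"x": 0, "y": 0, "z": 0, "roll": 0}, {"x": 0, "y": 0, "z": 0, "roll": 0}], "jaw": -1, "force": 40}}

```text
time: 3.7
eef_pos: [0.5782, -0.1737, 0.0549]
eef_rot: [0.001, 0.766, 0.642, 0.0]
force: [-0.3, -0.0, 0.9]
grip_width: 0.0331
finger_force: 40.0
```

{"op": "apply_moves", "data": {"series": [{"x": 0, "y": 0, "z": -0.02, "roll": 0}, {"x": 0, "y": 0, "z": -0.05, "roll": 0}, {"x": 0, "y": 0, "z": -0.06, "roll": 0}, {"x": 0, "y": -0.03, "z": -0.03, "roll": 0}, {"x": 0, "y": -0.05, "z": 0, "roll": 0}, {"x": 0.03, "y": -0.05, "z": 0, "roll": 0}, {"x": 0.03, "y": -0.05, "z": 0, "roll": 0}, {"x": 0.04, "y": -0.04, "z": 0, "roll": 0}, {"x": 0.04, "y": -0.02, "z": 0, "roll": 0}, {"x": 0.04, "y": 0, "z": 0, "roll": 0}, {"x": 0.04, "y": 0, "z": 0, "roll": 0}]}}

```text
time: 5.08
eef_pos: [0.3795, 0.0862, 0.2156]
eef_rot: [0.001, 0.766, 0.642, 0.001]
force: [0.5, 0.7, -2.7]
grip_width: 0.0333
finger_force: 40.0
```

```bash
python3 -c "
from h import *
rem([.385,.184,.13],-10)"
```

```text
t 5.08 pos [0.3795 0.0862 0.2156] ytool deg -10.07 tilt [ 2.e-03 -2.e-04 -1.e+00] F [ 0.47  0.73 -2.71] w 0.0333
shift [ 0.0972 -0.0119  0.0856] roll -0.07
```

{"op": "apply_moves", "data": {"series": [{"x": 0.04, "y": -0.005, "z": 0, "roll": 0}, {"x": 0.04, "y": -0.005, "z": 0.02, "roll": 0}, {"x": 0.017, "y": -0.002, "z": 0.03, "roll": 0}, {"x": 0, "y": 0, "z": 0.015, "roll": 0}, {"x": 0, "y": 0, "z": 0, "roll": 0}, {"x": 0, "y": 0, "z": 0, "roll": 0}]}}

```text
time: 5.82
eef_pos: [0.3859, 0.1821, 0.1506]
eef_rot: [0.001, 0.767, 0.642, 0.001]
force: [0.8, -0.3, -2.5]
grip_width: 0.0335
finger_force: 40.0
```

```bash
python3 -c "
from h import *
np.set_printoptions(precision=4,suppress=True)
rem([.385,.184,.13],-10)
ks=[]
for n in('side','top'):
    c=bot.capture(n);np.savez(n+'2.npz',**c)
    z=bot.get_state()['eef_pos']
    p=proj(c,z-[0,0,.03]).astype(int);print(n,p,proj(c,z-[0,0,.054+.001-.036]))
    ks.append(cv2.resize(c['color'][p[1]-25:p[1]+25,p[0]-33:p[0]+33,::-1],(396,300),interpolation=cv2.INTER_CUBIC))
    hs=cv2.cvtColor(up(c),cv2.COLOR_RGB2HSV);m=(hs[...,1]>110)&(hs[...,0]<25)&(hs[...,2]>70)
    for b in blobs(m,(p[0]-30,p[1]-25,p[0]+30,p[1]+25),amin=8): print(b['a'],b['c'],b['wh'])
cv2.imwrite('pics/m2.png',np.hstack(ks))
"
```

```text
t 5.83 pos [0.3859 0.1821 0.1506] ytool deg -10.13 tilt [ 0.002   0.0003 -1.    ] F [ 0.79 -0.32 -2.52] w 0.0335
shift [ 0.0017 -0.0013  0.0206] roll -0.13
side [289 193] [289.5592 190.9907]
153.0703125 (np.float64(288.8397184793889), np.float64(191.98040860681536)) (16.93917465209961, 13.752264022827148)
11.0546875 (np.float64(317.37678150765606), np.float64(173.16008539458187)) (5.625, 2.5)
top [260 240] [259.7635 240.3468]
```

View pics/m2.png

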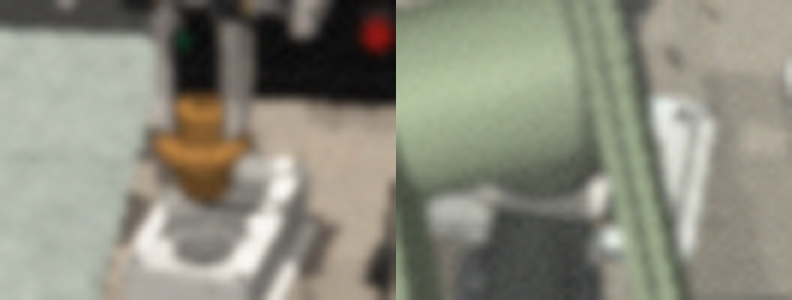

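Side crop: the bushing hangs upright in the jaws above the bore. Descending now.

{"op": "apply_moves", "data": {"series": [{"x": 0.002, "y": -0.001, "z": 0.015, "roll": 0}, {"x": 0, "y": 0, "z": 0.015, "roll": 0}, {"x": 0, "y": 0, "z": 0.012, "roll": 0}, {"x": 0, "y": 0, "z": 0.008, "roll": 0}, {"x": 0, "y": 0, "z": 0.006, "roll": 0}, {"x": 0, "y": 0, "z": 0, "roll": 0}]}}

```text
time: 6.68
eef_pos: [0.3841, 0.1847, 0.093]
eef_rot: [-0.0, 0.766, 0.642, -0.0]
force: [0.5, 0.1, -2.3]
grip_width: 0.0328
finger_force: 40.0
```

```bash
python3 -c "
from h import *
rem([.385,.184,.0695],-10)"
```

```text
t 6.67 pos [0.3841 0.1847 0.093 ] ytool deg -10.06 tilt [-1.e-03 -3.e-04 -1.e+00] F [ 0.46  0.1  -2.26] w 0.0328
shift [-0.0005  0.0011  0.0235] roll -0.06
```

{"op": "apply_moves", "data": {"series": [{"x": 0, "y": 0, "z": 0.006, "roll": 0}, {"x": 0, "y": 0, "z": 0.005, "roll": 0}, {"x": 0, "y": 0, "z": 0.004, "roll": 0}, {"x": 0, "y": 0, "z": 0, "roll": 0}]}}

```text
time: 7.18
eef_pos: [0.3847, 0.1848, 0.0787]
eef_rot: [0.0, 0.766, 0.642, 0.0]
force: [-1.5, -0.8, 1.5]
grip_width: 0.0331
finger_force: 40.0
```

{"op": "apply_moves", "data": {"series": [{"x": 0, "y": 0, "z": 0.004, "roll": 0}, {"x": 0, "y": 0, "z": 0.003, "roll": 0}, {"x": 0, "y": 0, "z": 0, "roll": 0}]}}

```text
time: 7.55
eef_pos: [0.3847, 0.1849, 0.0721]
eef_rot: [0.0, 0.766, 0.642, 0.0]
force: [-2.1, -0.0, 4.6]
grip_width: 0.033
finger_force: 40.0
```

{"op": "apply_moves", "data": {"series": [{"x": 0, "y": 0, "z": 0.002, "roll": 0}, {"x": 0, "y": 0, "z": 0.002, "roll": 0}, {"x": 0, "y": 0, "z": 0, "roll": 0}]}}

```text
time: 7.92
eef_pos: [0.3849, 0.1849, 0.0693]
eef_rot: [0.0, 0.766, 0.642, -0.0]
force: [-5.5, -1.6, 14.2]
grip_width: 0.0333
finger_force: 40.0
```

{"op": "apply_moves", "data": {"series": [{"x": 0, "y": 0, "z": 0.002, "roll": 0}, {"x": 0, "y": 0, "z": 0, "roll": 0}]}}

```text
time: 8.18
eef_pos: [0.3851, 0.1849, 0.069]
eef_rot: [0.0, 0.766, 0.642, -0.0]
force: [-9.2, -3.5, 28.3]
grip_width: 0.033
finger_force: 40.0
```

{"op": "apply_moves", "data": {"series": [{"x": 0, "y": 0, "z": -0.002, "roll": 0}, {"x": 0, "y": 0, "z": 0, "roll": 0}, {"x": 0, "y": 0, "z": 0, "roll": 0}, {"x": 0, "y": 0, "z": -0.02, "roll": 0}, {"x": 0, "y": 0, "z": -0.03, "roll": 0}, {"x": 0, "y": 0, "z": 0, "roll": 0}], "jaw": 0.3}}

```text
time: 8.93
eef_pos: [0.3864, 0.1852, 0.1191]
eef_rot: [0.001, 0.766, 0.642, 0.002]
force: [0.2, -0.9, -0.2]
grip_width: 0.0609
finger_force: 0.0
```

{"op": "apply_moves", "data": {"series": [{"x": 0, "y": 0, "z": 0, "roll": 0}, {"x": 0, "y": 0, "z": 0, "roll": 0}, {"x": 0, "y": 0, "z": 0, "roll": 0}, {"x": 0, "y": 0, "z": 0, "roll": 0}, {"x": 0, "y": 0, "z": 0.012, "roll": 0}, {"x": 0, "y": 0, "z": 0.01, "roll": 0}, {"x": 0, "y": 0, "z": 0, "roll": 0}], "jaw": -1}}

```text
time: 9.8
eef_pos: [0.383, 0.1844, 0.094]
eef_rot: [-0.001, 0.766, 0.642, -0.001]
force: [-0.3, -0.2, -0.4]
grip_width: 0.0003
finger_force: 0.0
```

{"op": "apply_moves", "data": {"series": [{"x": 0, "y": 0, "z": 0.003, "roll": 0}, {"x": 0, "y": 0, "z": 0.003, "roll": 0}, {"x": 0, "y": 0, "z": 0, "roll": 0}]}}

```text
time: 10.18
eef_pos: [0.3848, 0.1849, 0.0898]
eef_rot: [0.0, 0.766, 0.642, 0.0]
force: [0.1, -0.6, 0.9]
grip_width: 0.0008
finger_force: 0.8
```

{"op": "apply_moves", "data": {"series": [{"x": 0, "y": 0, "z": 0.002, "roll": 0}, {"x": 0, "y": 0, "z": 0.002, "roll": 0}, {"x": 0, "y": 0, "z": 0, "roll": 0}]}}

```text
time: 10.55
eef_pos: [0.3849, 0.1849, 0.0895]
eef_rot: [0.0, 0.766, 0.643, -0.0]
force: [-11.5, -3.5, 31.1]
grip_width: 0.0004
finger_force: 15.4
```

Bushing top is at 78.5 mm under 31 N, exactly the seated height. Now withdrawing and turning for the keeper.

{"op": "apply_moves", "data": {"series": [{"x": 0, "y": 0, "z": -0.03, "roll": 0}, {"x": 0, "y": -0.01, "z": -0.05, "roll": 0}, {"x": -0.04, "y": 0, "z": -0.04, "roll": 0}, {"x": -0.05, "y": 0, "z": 0, "roll": 0}, {"x": -0.05, "y": 0, "z": 0, "roll": 0}, {"x": -0.05, "y": 0.03, "z": 0, "roll": 0}, {"x": -0.05, "y": 0.05, "z": 0, "roll": 0}, {"x": -0.05, "y": 0.05, "z": 0, "roll": 0}, {"x": 0, "y": 0, "z": 0, "roll": -9.5}, {"x": 0, "y": 0, "z": 0, "roll": -9.5}], "jaw": 0.3}}

```text
time: 11.8
eef_pos: [0.4426, -0.1092, 0.2049]
eef_rot: [-0.001, 0.648, 0.761, -0.0]
force: [-0.3, 0.2, 0.3]
grip_width: 0.0612
finger_force: 0.0
```

```bash
python3 -c "
from h import *
np.set_printoptions(precision=4,suppress=True)
c=dict(np.load('top0.npz'));I=cv2.cvtColor(up(c),cv2.COLOR_RGB2LAB).astype(float)
# bluish-grey steel vs warm table/shadow: b channel
B=cv2.GaussianBlur(I[...,2],(0,0),6)
print(B[185*8,393*8],B[192*8,379*8],B[205*8,378*8])
g=I[...,0]
for t in(125,127,129,131):
  for b in blobs((B<t)&(g<160),(374,168,412,202))[:1]:
    p=[onz(c,*p,.036)[:2] for p in b['box']];e=[p[1]-p[0],p[2]-p[1]]
    print(t,b['a'],onz(c,*b['c'],.036)[:2],onz(c,*b['rc'],.036)[:2],[(np.linalg.norm(v),np.degrees(np.arctan2(v[1],v[0]))) for v in e])
s=dict(np.load('side0.npz'));I=cv2.cvtColor(up(s),cv2.COLOR_RGB2LAB).astype(float);B=cv2.GaussianBlur(I[...,2],(0,0),6)
for t in(123,125,127): 
  for b in blobs((B<t)&(I[...,0]<160),(318,280,352,313))[:1]: print('side',t,b['a'],b['c'],b['wh'])
for q in[(.58,-.271,.062),(.58,-.271,.038),(.58,-.271,0)]:print(proj(s,q))
"
```

```text
128.61026212576633 136.118547799985 137.1238068025564
129 226.9609375 [ 0.5797 -0.271 ] [ 0.5792 -0.2708] [(np.float64(0.06797538162721317), np.float64(-82.06544789963918)), (np.float64(0.0486955332080448), np.float64(-174.44231497538775))]
131 300.3125 [ 0.5793 -0.2701] [ 0.5794 -0.2701] [(np.float64(0.07595846978130961), np.float64(-81.89513052704665)), (np.float64(0.05560999973417011), np.float64(-174.30185907047405))]
[334.3783 288.8108]
[334.1681 294.4183]
[333.8433 303.0823]
```

```bash
python3 -c "
from h import *
rem([.5795,-.270,.053],7.5)"
```

```text
t 11.8 pos [ 0.4426 -0.1092  0.2049] ytool deg 9.15 tilt [-1.e-03  6.e-04 -1.e+00] F [-0.32  0.2   0.27] w 0.0612
shift [-0.1806  0.1097  0.1517] roll 1.65
```

{"op": "apply_moves", "data": {"series": [{"x": -0.045, "y": 0.027, "z": 0, "roll": 1.5}, {"x": -0.046, "y": 0.027, "z": 0, "roll": 0}, {"x": -0.046, "y": 0.027, "z": 0, "roll": 0}, {"x": -0.046, "y": 0.026, "z": 0.03, "roll": 0}, {"x": 0, "y": 0, "z": 0.05, "roll": 0}, {"x": 0, "y": 0, "z": 0.03, "roll": 0}, {"x": 0, "y": 0, "z": 0, "roll": 0}, {"x": 0, "y": 0, "z": 0, "roll": 0}]}}

```text
time: 12.8
eef_pos: [0.5742, -0.2756, 0.0969]
eef_rot: [0.001, 0.66, 0.752, 0.0]
force: [0.4, -0.2, 0.6]
grip_width: 0.0613
finger_force: 0.0
```

```bash
python3 -c "
from h import *
rem([.5795,-.270,.053],7.5)"
```

```text
t 12.8 pos [ 0.5742 -0.2756  0.0969] ytool deg 7.44 tilt [ 0.0019 -0.0013 -1.    ] F [ 0.41 -0.24  0.64] w 0.0613
shift [0.0049 0.0059 0.0439] roll -0.06
```

{"op": "apply_moves", "data": {"series": [{"x": 0.005, "y": 0.006, "z": 0.01, "roll": 0}, {"x": 0, "y": 0, "z": 0.018, "roll": 0}, {"x": 0, "y": 0, "z": 0.014, "roll": 0}, {"x": 0, "y": 0, "z": 0, "roll": 0}, {"x": 0, "y": 0, "z": 0, "roll": 0}]}}

```text
time: 13.42
eef_pos: [0.5786, -0.2694, 0.0533]
eef_rot: [-0.0, 0.66, 0.751, -0.0]
force: [0.3, 0.3, 0.1]
grip_width: 0.0609
finger_force: 0.0
```

{"op": "apply_moves", "data": {"series": [{"x": 0, "y": 0, "z": 0, "roll": 0}, {"x": 0, "y": 0, "z": 0, "roll": 0}, {"x": 0, "y": 0, "z": 0, "roll": 0}, {"x": 0, "y": 0, "z": 0, "roll": 0}, {"x": 0, "y": 0, "z": 0, "roll": 0}, {"x": 0, "y": 0, "z": 0, "roll": 0}], "jaw": -1}}

```text
time: 14.18
eef_pos: [0.5786, -0.2692, 0.0533]
eef_rot: [-0.0, 0.66, 0.751, 0.0]
force: [0.5, -0.2, -0.8]
grip_width: 0.0134
finger_force: 40.0
```

```bash
python3 -c "
from h import *
rem([.5795,-.270,.053],7.5)"
```

```text
t 14.18 pos [ 0.5786 -0.2692  0.0533] ytool deg 7.44 tilt [-0.e+00  1.e-04 -1.e+00] F [ 0.46 -0.17 -0.82] w 0.0134
shift [-0.0009  0.0008  0.0003] roll -0.06
```

{"op": "apply_moves", "data": {"series": [{"x": 0, "y": 0, "z": -0.02, "roll": 0}, {"x": 0, "y": 0, "z": -0.05, "roll": 0}, {"x": 0, "y": 0, "z": -0.06, "roll": 0}, {"x": 0, "y": -0.03, "z": -0.03, "roll": 0}, {"x": 0, "y": -0.05, "z": 0, "roll": 8.7}, {"x": 0, "y": -0.04, "z": 0, "roll": 8.8}, {"x": 0.05, "y": -0.04, "z": 0, "roll": 0}, {"x": 0.05, "y": -0.04, "z": 0, "roll": 0}, {"x": 0.05, "y": -0.04, "z": 0, "roll": 0}, {"x": 0.05, "y": -0.02, "z": 0, "roll": 0}, {"x": 0.05, "y": 0, "z": 0, "roll": 0}, {"x": 0.05, "y": 0, "z": 0, "roll": 0}]}}

```text
time: 15.68
eef_pos: [0.3762, 0.0385, 0.2151]
eef_rot: [0.001, 0.767, 0.642, 0.001]
force: [0.3, 0.1, -1.7]
grip_width: 0.0136
finger_force: 40.0
```

```bash
python3 -c "
from h import *
rem([.3952,.2432,.14],-10)"
```

```text
t 15.68 pos [0.3762 0.0385 0.2151] ytool deg -10.09 tilt [ 3.6e-03 -6.0e-04 -1.0e+00] F [ 0.28  0.11 -1.72] w 0.0136
shift [ 0.2049 -0.0175  0.075 ] roll -0.09
```

{"op": "apply_moves", "data": {"series": [{"x": 0.05, "y": -0.005, "z": 0, "roll": 0}, {"x": 0.05, "y": -0.005, "z": 0, "roll": 0}, {"x": 0.05, "y": -0.005, "z": 0, "roll": 0}, {"x": 0.035, "y": -0.003, "z": 0, "roll": 0}, {"x": 0.02, "y": 0, "z": 0.02, "roll": 0}, {"x": 0, "y": 0, "z": 0.03, "roll": 0}, {"x": 0, "y": 0, "z": 0.01, "roll": 0}, {"x": 0, "y": 0, "z": 0, "roll": 0}, {"x": 0, "y": 0, "z": 0, "roll": 0}]}}

```text
time: 16.8
eef_pos: [0.3952, 0.2421, 0.1549]
eef_rot: [0.0, 0.767, 0.642, 0.001]
force: [0.6, -0.1, -1.4]
grip_width: 0.0135
finger_force: 40.0
```

```bash
python3 -c "
from h import *
rem([.3952,.2432,.0773],-10)
c=bot.capture('side');p=proj(c,bot.get_state()['eef_pos']-[0,0,.04]).astype(int)
cv2.imwrite('pics/m3.png',cv2.resize(c['color'][p[1]-25:p[1]+25,p[0]-33:p[0]+33,::-1],(660,500),interpolation=cv2.INTER_CUBIC))
"
```

```text
t 16.8 pos [0.3952 0.2421 0.1549] ytool deg -10.1 tilt [ 2.4e-03  9.0e-04 -1.0e+00] F [ 0.6  -0.13 -1.43] w 0.0135
shift [ 0.001  -0.0003  0.0776] roll -0.1
```

View pics/m3.png

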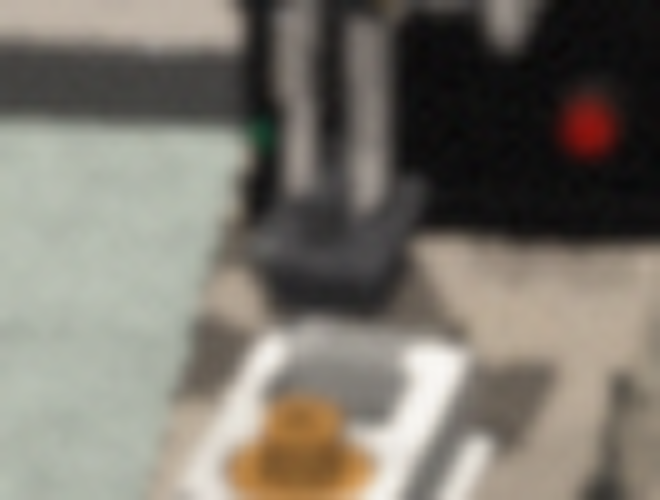

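The keeper hangs level over the recess (about (340,370) in the crop) and the bushing sits in its counterbore. Descending.

{"op": "apply_moves", "data": {"series": [{"x": 0.001, "y": 0, "z": 0.02, "roll": 0}, {"x": 0, "y": 0, "z": 0.015, "roll": 0}, {"x": 0, "y": 0, "z": 0.01, "roll": 0}, {"x": 0, "y": 0, "z": 0.006, "roll": 0}, {"x": 0, "y": 0, "z": 0.006, "roll": 0}, {"x": 0, "y": 0, "z": 0, "roll": 0}]}}

```text
time: 17.6
eef_pos: [0.3972, 0.2461, 0.0999]
eef_rot: [-0.001, 0.767, 0.642, 0.004]
force: [-1.8, 5.8, 10.4]
grip_width: 0.0137
finger_force: 40.0
```

{"op": "apply_moves", "data": {"series": [{"x": 0, "y": 0, "z": 0.005, "roll": 0}, {"x": 0, "y": 0, "z": 0.004, "roll": 0}, {"x": 0, "y": 0, "z": 0, "roll": 0}]}}

```text
time: 17.98
eef_pos: [0.3975, 0.2472, 0.0898]
eef_rot: [-0.001, 0.767, 0.642, 0.006]
force: [0.9, 8.7, 1.4]
grip_width: 0.0138
finger_force: 40.0
```

{"op": "apply_moves", "data": {"series": [{"x": 0.002, "y": 0, "z": 0, "roll": 0}, {"x": 0.002, "y": 0, "z": 0, "roll": 0}, {"x": 0, "y": 0, "z": 0, "roll": 0}]}}

```text
time: 18.35
eef_pos: [0.3967, 0.2481, 0.0884]
eef_rot: [0.0, 0.766, 0.642, 0.002]
force: [3.8, 4.4, 1.8]
grip_width: 0.0138
finger_force: 40.0
```

{"op": "apply_moves", "data": {"series": [{"x": 0.0015, "y": 0.001, "z": 0, "roll": 0}, {"x": 0, "y": 0, "z": 0.003, "roll": 0}, {"x": 0, "y": 0, "z": 0.003, "roll": 0}, {"x": 0, "y": 0, "z": 0, "roll": 0}]}}

```text
time: 18.85
eef_pos: [0.3961, 0.2482, 0.0816]
eef_rot: [-0.0, 0.766, 0.642, -0.0]
force: [0.4, 2.8, 4.2]
grip_width: 0.0137
finger_force: 40.0
```

{"op": "apply_moves", "data": {"series": [{"x": 0, "y": 0, "z": 0.002, "roll": 0}, {"x": 0, "y": 0, "z": 0.002, "roll": 0}, {"x": 0, "y": 0, "z": 0, "roll": 0}]}}

```text
time: 19.23
eef_pos: [0.3962, 0.2482, 0.0779]
eef_rot: [-0.0, 0.766, 0.642, -0.0]
force: [-0.4, 2.0, 6.2]
grip_width: 0.014
finger_force: 40.0
```

{"op": "apply_moves", "data": {"series": [{"x": 0, "y": 0, "z": 0.002, "roll": 0}, {"x": 0, "y": 0, "z": 0.002, "roll": 0}, {"x": 0, "y": 0, "z": 0, "roll": 0}]}}

```text
time: 19.6
eef_pos: [0.3961, 0.2479, 0.0765]
eef_rot: [-0.0, 0.766, 0.642, -0.001]
force: [-7.5, -2.6, 26.9]
grip_width: 0.014
finger_force: 40.0
```

{"op": "apply_moves", "data": {"series": [{"x": 0, "y": 0, "z": 0.0015, "roll": 0}, {"x": 0, "y": 0, "z": 0, "roll": 0}]}}

```text
time: 19.85
eef_pos: [0.3961, 0.2479, 0.0764]
eef_rot: [-0.0, 0.766, 0.642, -0.001]
force: [-11.9, -4.5, 36.8]
grip_width: 0.0136
finger_force: 40.0
```

{"op": "apply_moves", "data": {"series": [{"x": 0, "y": 0, "z": -0.003, "roll": 0}, {"x": 0, "y": 0, "z": 0, "roll": 0}, {"x": 0, "y": 0, "z": 0, "roll": 0}, {"x": 0, "y": 0, "z": -0.02, "roll": 0}, {"x": -0.005, "y": 0, "z": -0.03, "roll": 0}, {"x": 0, "y": 0, "z": 0, "roll": 0}], "jaw": 0}}

```text
time: 20.6
eef_pos: [0.3968, 0.2436, 0.1262]
eef_rot: [0.001, 0.767, 0.642, 0.002]
force: [-0.3, 1.2, 0.4]
grip_width: 0.0467
finger_force: 0.0
```

{"op": "apply_moves", "data": {"series": [{"x": 0, "y": 0, "z": 0, "roll": 0}, {"x": 0, "y": 0, "z": 0, "roll": 0}, {"x": 0, "y": 0, "z": 0, "roll": 0}, {"x": 0, "y": 0, "z": 0, "roll": 0}, {"x": 0, "y": 0, "z": 0.013, "roll": 0}, {"x": 0, "y": 0, "z": 0.01, "roll": 0}, {"x": 0, "y": 0, "z": 0, "roll": 0}], "jaw": -1}}

```text
time: 21.48
eef_pos: [0.3941, 0.2428, 0.1004]
eef_rot: [-0.001, 0.766, 0.642, -0.002]
force: [0.2, -0.0, 1.1]
grip_width: 0.0006
finger_force: 0.0
```

{"op": "apply_moves", "data": {"series": [{"x": 0, "y": 0, "z": 0.003, "roll": 0}, {"x": 0, "y": 0, "z": 0.003, "roll": 0}, {"x": 0, "y": 0, "z": 0, "roll": 0}]}}

```text
time: 21.85
eef_pos: [0.3958, 0.2435, 0.0972]
eef_rot: [0.0, 0.766, 0.642, 0.0]
force: [-2.3, -2.1, 7.4]
grip_width: 0.0006
finger_force: 3.7
```

{"op": "apply_moves", "data": {"series": [{"x": 0, "y": 0, "z": 0.0015, "roll": 0}, {"x": 0, "y": 0, "z": 0.001, "roll": 0}, {"x": 0, "y": 0, "z": 0, "roll": 0}]}}

```text
time: 22.22
eef_pos: [0.3958, 0.2435, 0.0971]
eef_rot: [0.0, 0.766, 0.643, -0.0]
force: [-8.0, -3.9, 23.8]
grip_width: 0.0003
finger_force: 11.6
```

{"op": "apply_moves", "data": {"series": [{"x": 0, "y": 0, "z": -0.03, "roll": 0}, {"x": 0, "y": -0.01, "z": -0.05, "roll": 0}, {"x": -0.05, "y": 0, "z": -0.03, "roll": 0}, {"x": -0.06, "y": 0, "z": 0, "roll": 0}, {"x": -0.06, "y": 0, "z": 0, "roll": 0}, {"x": -0.06, "y": 0.02, "z": 0, "roll": 0}, {"x": -0.06, "y": 0.03, "z": 0, "roll": 0}, {"x": -0.06, "y": 0.03, "z": 0, "roll": 0}, {"x": -0.06, "y": 0, "z": 0, "roll": 0}, {"x": 0, "y": 0, "z": 0, "roll": 0}, {"x": 0, "y": 0, "z": 0, "roll": 0}]}}

```text
time: 23.6
eef_pos: [0.3898, -0.1627, 0.2033]
eef_rot: [-0.0, 0.767, 0.642, 0.0]
force: [-0.4, 0.2, 0.7]
grip_width: 0.0006
finger_force: 0.0
```

```bash
python3 -c "
from h import *
rem([.4,-.2,.2])
ks=[]
for n in('side','top'):
    c=bot.capture(n);p=proj(c,[.39,.21,.06]).astype(int);print(p)
    ks.append(cv2.resize(c['color'][p[1]-30:p[1]+30,p[0]-30:p[0]+30,::-1],(396,396),interpolation=cv2.INTER_CUBIC))
cv2.imwrite('pics/fin.png',np.hstack(ks))
"
```

```text
t 23.6 pos [ 0.3898 -0.1627  0.2033] ytool deg -10.12 tilt [-0.e+00  9.e-04 -1.e+00] F [-0.36  0.21  0.73] w 0.0006
shift [-0.035   0.0166  0.0033] roll None
[291 202]
[253 241]
```

View pics/fin.png

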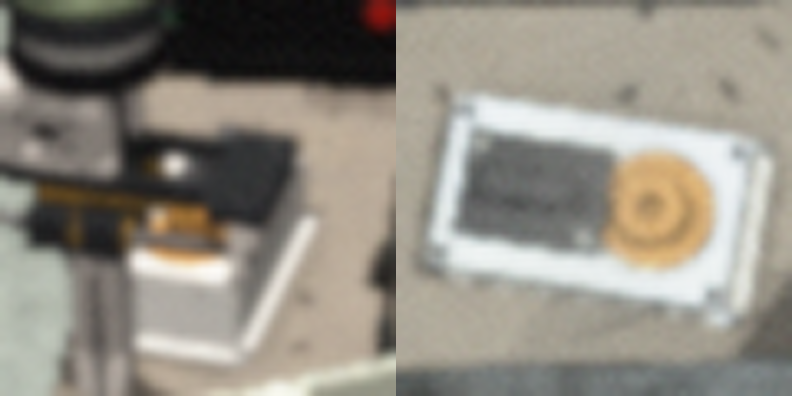

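The top crop shows the cap flat and square at (540,190), overlapping the flange at (655,210). The rib top is at 86 mm, the seated height.

```bash
python3 -c "
from rig import bot
print(bot.close_job())"
```

```text
the job is handed in; nothing more can be done
None
```

The slim bushing is pressed fully home in the bore and the keeper is seated flat with its cap overlapping the flange; both are released, the spare and the other things were not touched, and the job was handed in at about 24 s.

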